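Tip a parts box out of a packed rack and stand it in the job stand

TASK

Fetch the parts box with the orange label for the next job: it is packed too tightly to be gripped, so tip it forward by its top until it leans out of the row on its own, its foot in the rack's front trough, and let go of it. Then take it by the part that sticks out, lift it from the rack, and set it gently and upright, fully down, in the empty bay of the blue job stand, label end up and latches to the stand's front as they were in the rack; leave the other boxes standing in their row.

Things in the scene. Friction and masses are not known exactly. Their poses are not given: they have to be found in the camera images.
- orange_box: closed flat clear-grey parts box with blue latches and ORANGE labels, on end in the row (place varies); 120 x 178 x 36 mm, 0.27 to 0.44 kg, mass centre in its middle. Own axes: y to its upper end (ends at y = +-89 mm), x from the latch spine (front, x = -59) to the hinge side (rear, x = +61), z through the thickness (0 to 36). Origin: mid of the broad face z = 0
- orange_label (a point): orange label in the middle of that box's latch spine (x = -59, y = 0, z = 18 mm in the box's axes); a second orange label is on its upper end
- orange_foot (a point): middle of that box's lower front edge (x = -59, y = -89, z = 18 mm in the box's axes)
- rack: fixed grey sheet rack; four boxes stand on end in a row along its y, 37.5 mm apart (1.5 mm gaps), fronts at x = -59, rears at x = +61 mm, tops 202 mm above the bench. Origin: under its middle, bench height; x to the rear, y along the row, z up. Wire sides and two back wires (x = 66 mm), below 128 mm: above that the boxes' rears are free. Wire front rail at x = -93, 70 mm high
- rack_step (a point): middle of the front edge of the rack's raised floor, 24 mm above the bench (x = -28 mm in the rack). In front the rack drops 16 mm to a trough 42 mm wide, closed by a lip (top 20 mm above the bench). A box tipped forward turns about this edge; past about 18 degrees it falls on by itself and rests leaning 24 to 31 degrees on the front rail, its lower front edge in the trough
- stand: fixed blue sheet-metal job stand, 150 mm deep, 75 mm wide: an empty bay for one box and, on its -y side, a narrow bay with a black notebook (118 mm high). Origin: under the middle of the empty bay, bench height; x to the stand's rear, y left, z up. Back wall 63 mm, front lip 19 mm above the bench
- stand_bay (a point): middle of the empty bay's floor, 8 mm above the bench. The bay is 46 mm wide (along the stand's y) and 144 mm deep (x); its side walls rise 55 mm above this floor, then 12 mm of outward-folded lead-in
- green_box: parts box like the orange-labelled one (same size, axes and origin) with green labels, on end in the row; about 0.34 kg
- yellow_box: parts box like the orange-labelled one (same size, axes and origin) with yellow labels, on end in the row; about 0.34 kg
- black_box: parts box like the orange-labelled one (same size, axes and origin) with black labels, on end in the row; about 0.34 kg
Things that resemble listed ones, but are neither listed nor needed, are in the scene too. Leave any pink look-alike of the orange_box alone.

How it is judged:
By the outcome, as a careful person would: the job done as asked, in the order asked, and still so for the second after the job is handed in, with the robot touching nothing.
It also fails if it takes over 59 s, if anything falls off the work surface, if the arm or the gripper's body presses on something with over 40 N, if the wrist force passes 120 N, or if a joint passes its speed limit or range.

ROBOT

A 6-joint arm with a two-finger parallel gripper is mounted at the origin on a cart in front of the work surface, level with it; the furniture and walls round the work are solid. World frame = base frame: x ahead of the robot, y to its left, z up, the work surface at z = 0. Lengths are in mm, angles in degrees, forces in N, time in s.
With the tool pointing down it reaches from about 300 to 850 mm from the base axis. Payload 4.2 kg.
Tool frame: the origin (TCP) lies midway between the tips of the shut fingers; the grasp point (between the pads) lies env.grasp_offset behind it (env.grasp_offset is the distance from the TCP to the grasp point, in mm); y points along the fingers, x is the direction in which the jaws open and shut, and the axes are right-handed (so a half turn about y gives the same grasp; the last joint's range is limited). The gripper opens to 91 mm and grips with 3 to 60 N. Pads are 32 mm wide; open, the fingers measure 118 mm over their backs; the gripper's body (76 mm by 178 mm) begins 60 mm behind the grasp point.
Start: joints at [-70.531, 18.312, 89.639, -0, 72.044, -1.146], TCP at [202.454, -538.197, 213.976] pointing down, gripper open.
Joint ranges: [-177.97, 177.97], [-48.28, 115.42], [12.27, 149.76], [-77.06, 257.06], [2.81, 150.46], [-146.56, 146.56]. Speed limits (degrees/s): [147.25, 147.25, 180, 180, 180, 180].

INTERFACE

Orientations are given as [roll, pitch, yaw] about the fixed x, y, z axes, in that order (R = Rz(yaw) Ry(pitch) Rx(roll)).
In Python, from workcell import state, vision, job, env gives the robot as it stands.
- The arm moves only by the shell command python3 -m handwheel 'ROWS' [FORCE]. ROWS is JSON, a list of rows, each a list of 3 entries, a list of its own where there are three numbers: the finger opening in cm, from 0 to 9.12, then the shift along the tool's x, y, z in cm, then the turn about the tool's y in degrees. A call has 1 to 10 rows; each row is the pose to reach, as a shift and turn from the pose measured when the call began, along the tool's axes at that moment; what a row does not reach only later rows make up. A row lasts 1/10 s, in which the tool goes at most 50 mm and 8.59 degrees, less where a joint would pass 70% of its speed; a pose out of reach is approached as far as the arm can. A call with a gripper value outside its range is refused whole. The fingers move at their own pace and stop on an object; FORCE is the grip in N (left out, the last holds). Time passes only in rows, so rows that repeat a pose let the fingers close. It gives the time, the measured TCP pose, the force and the opening at its end, in the units of the state.
- state(): the state, without advancing time (a new reading comes with each control period).
- vision.grab_frame(name): name is "scene" or "top"; returns the picture (480x640x3 uint8, red, green, blue); there is no depth.
- vision.camera_model(name): a dict with "fov_y" (degrees; the focal length in pixels is half the picture's height over the tangent of half this angle, whatever the lens; pixels are square), "cx", "cy" (the principal point, pixels), "extrinsics" (4x4, takes a point from world to camera coordinates). Camera axes: x right, y up, looking along -z (the intrinsics and any distortion apply to the point x, -y, -z); pixel columns grow to the right and rows downward; lengths in mm; the calibration is good to about 2 mm. A picture is of the moment at which its call begins. camera_model takes no time and is no camera call.
- job.job_done(): hands the job in, once; it reports no verdict.
The state is a dict: "time_s": time; "qpos": joint angles; "qvel": joint speeds; "effort": joint torques, N m; "ee_pos": TCP position; "ee_rot": TCP orientation; "force": force on the tool from outside, world axes, zero at the start; "torque": the same for the moment, N m; "gripper_width": finger opening in mm.
Only numpy, scipy, OpenCV 4.12 (cv2) and the standard library are available. Lean on these libraries where they do the work, as an engineer would, in place of code of your own. Each camera call takes 0.05 s, during which the arm holds its last target.

## Working session

There is one attempt and no reset: what is moved stays moved. The work goes in short steps, Python scripts to look and compute and a shell command to move; the robot and the scene stay as the last step left them, time stands still between calls to the robot, and variables do not carry over. Pictures are saved under pics/ and viewed, and the job is handed in when it is done.

```bash
ls; mkdir -p pics
python3 - <<'E'
from workcell import state, vision, job, env
import cv2
print(state()); print(env.grasp_offset)
for n in("scene","top"):
    im=vision.grab_frame(n); cv2.imwrite(f"pics/{n}0.png",im[...,::-1]); print(vision.camera_model(n))
E
```

```text
pics
{'time_s': 0.0, 'qpos': array([-7.05325131e+01,  1.83506761e+01,  8.97048848e+01, -9.57021930e-04,
        7.20440655e+01, -1.14820289e+00]), 'qvel': array([ 0.06332234, -0.02599153, -0.00010043, -0.0998357 ,  0.08389846,
        0.05182008]), 'effort': array([ 1.32293935e-04, -4.12456083e+01, -2.31970793e+01,  7.28810183e-02,
        4.58734052e-02, -1.25587253e-04]), 'ee_pos': array([ 202.26520901, -537.72069594,  213.14026436]), 'ee_rot': array([-89.99891334,   0.0996246 , -69.38401343]), 'force': array([ 0.17838993, -0.13679461, -0.04017402]), 'torque': array([0.03657421, 0.05674405, 0.05024059]), 'gripper_width': 91.59958988896875}
18.8
{'fov_y': 54.72938272672419, 'cx': 316.39908514547864, 'cy': 239.80966174234786, 'extrinsics': array([[-5.36426846e-01, -8.43941753e-01,  2.92527665e-03,
         2.68127442e+02],
       [ 6.25769581e-01, -3.95421594e-01,  6.72349756e-01,
        -3.75866206e+02],
       [-5.66267314e-01,  3.62497008e-01,  7.40227835e-01,
        -1.16471014e+03],
       [ 0.00000000e+00,  0.00000000e+00,  0.00000000e+00,
         1.00000000e+00]])}
{'fov_y': 46.11997439918021, 'cx': 310.8857351098074, 'cy': 237.52714691983536, 'extrinsics': array([[-2.18087300e-01, -9.75926745e-01, -2.21765632e-03,
         1.20757352e+02],
       [ 9.11542396e-01, -2.04510181e-01,  3.56743671e-01,
        -4.95357178e+02],
       [-3.48609223e-01,  7.57797764e-02,  9.34199676e-01,
        -1.50397595e+03],
       [ 0.00000000e+00,  0.00000000e+00,  0.00000000e+00,
         1.00000000e+00]])}
```

View pics/scene0.png

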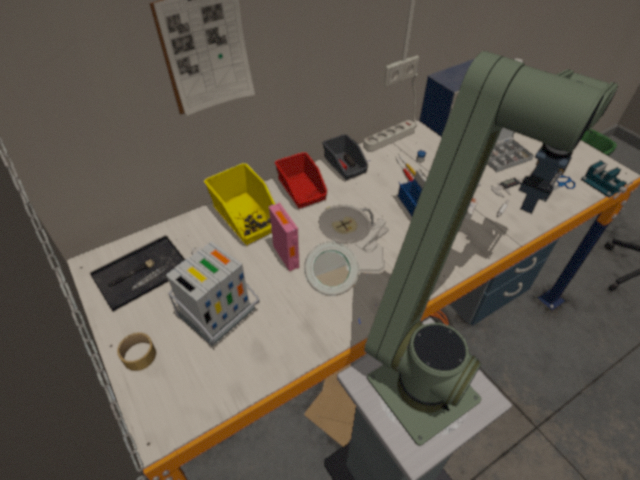

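View pics/top0.png

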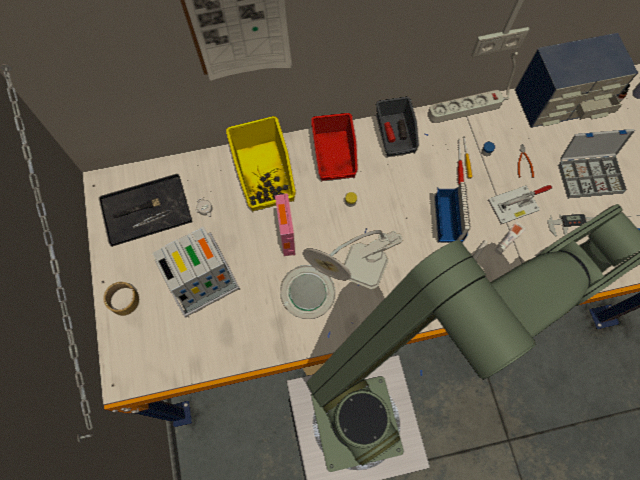

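Run:
```python
import cv2
t=cv2.imread("pics/top0.png"); s=cv2.imread("pics/scene0.png")
cv2.imwrite("pics/c1.png",cv2.resize(t[225:325,140:260],None,fx=6,fy=6,interpolation=2)[:600])
cv2.imwrite("pics/c2.png",cv2.resize(t[170:260,410:530],None,fx=6,fy=6,interpolation=2))
cv2.imwrite("pics/c3.png",cv2.resize(s[240:345,155:270],None,fx=5.7,fy=5.7,interpolation=2))
cv2.imwrite("pics/c4.png",cv2.resize(s[140:250,380:500],None,fx=5.4,fy=5.4,interpolation=2))
```

```text
(no output)
```

View pics/c1.png

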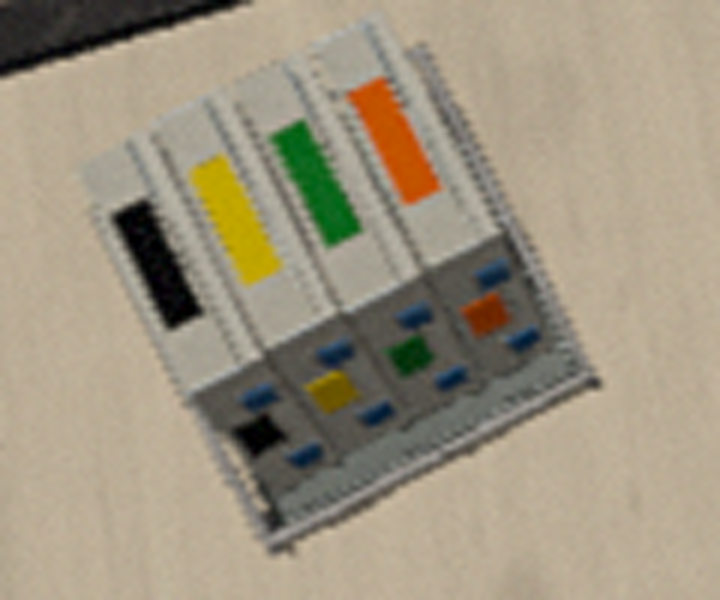

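View pics/c2.png

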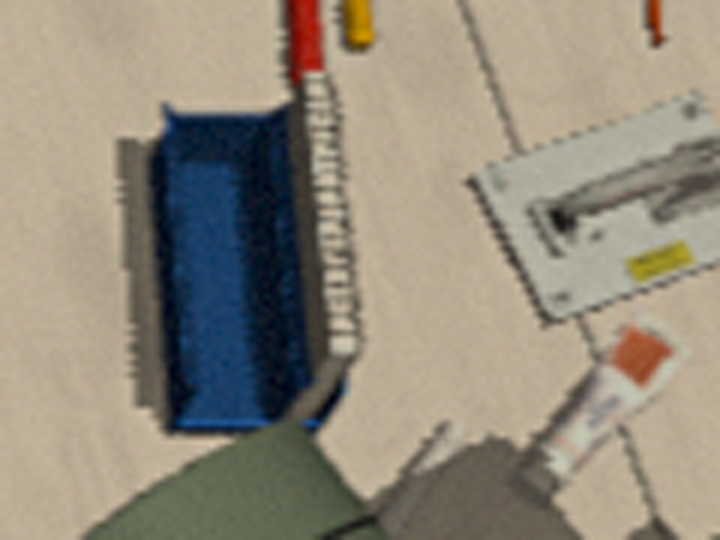

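View pics/c3.png

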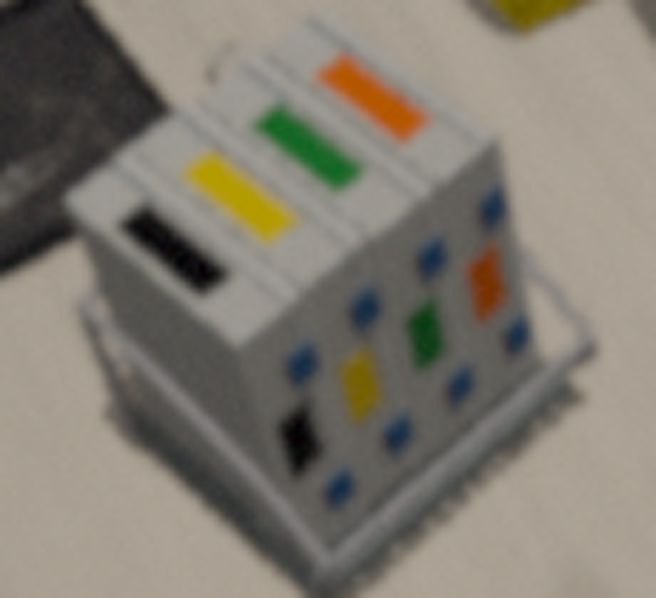

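View pics/c4.png

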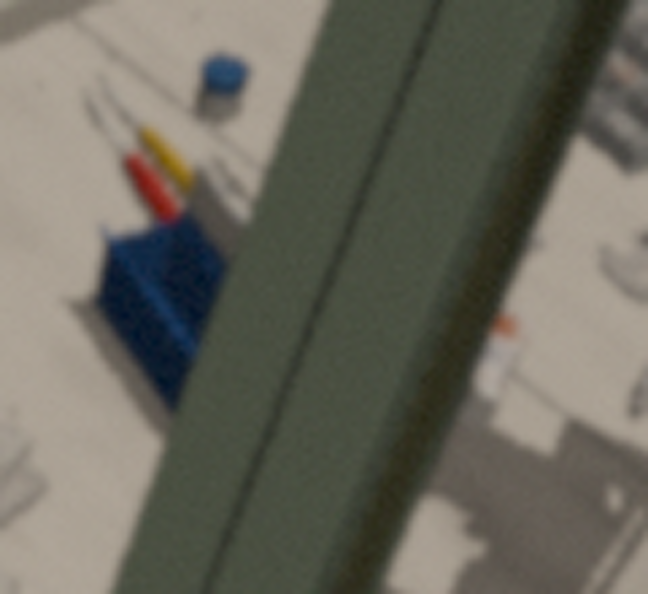

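```bash
cat > h.py <<'E'
import numpy as np, cv2
from workcell import state, vision, job, env
C={n:vision.camera_model(n) for n in("scene","top")}
def proj(n,P):
    c=C[n];E=c["extrinsics"];p=E[:3,:3]@np.asarray(P,float)+E[:3,3]
    f=240/np.tan(np.radians(c["fov_y"]/2));return np.array([c["cx"]+f*p[0]/-p[2],c["cy"]-f*p[1]/-p[2]])
def ray(n,uv):
    c=C[n];E=c["extrinsics"];f=240/np.tan(np.radians(c["fov_y"]/2))
    d=E[:3,:3].T@np.array([(uv[0]-c["cx"])/f,-(uv[1]-c["cy"])/f,-1]);return -E[:3,:3].T@E[:3,3],d/np.linalg.norm(d)
def onz(n,uv,z):
    o,d=ray(n,uv);return o+d*(z-o[2])/d[2]
def tri(a,b):
    A=np.zeros((3,3));v=np.zeros(3);R=[ray("scene",a),ray("top",b)]
    for o,d in R:
        M=np.eye(3)-np.outer(d,d);A+=M;v+=M@o
    P=np.linalg.solve(A,v);return P,[round(float(np.linalg.norm((np.eye(3)-np.outer(d,d))@(P-o))),1) for o,d in R]
def grab(name):
    ims={}
    for n in C:
        im=vision.grab_frame(n)[...,::-1].copy();ims[n]=im;cv2.imwrite(f"pics/{n}_{name}.png",im)
    return ims
HS={"orange":((5,150,90),(14,255,255)),"green":((55,120,50),(75,255,255)),"yellow":((20,150,80),(32,255,255)),"black":((0,0,0),(180,255,45))}
def blobs(im,col,x0,x1,y0,y1,amin=8):
    m=cv2.inRange(cv2.cvtColor(im,cv2.COLOR_BGR2HSV),*HS[col]);w=np.zeros_like(m);w[y0:y1,x0:x1]=m[y0:y1,x0:x1]
    n,l,s,c=cv2.connectedComponentsWithStats(w);return [(c[i].round(2),int(s[i,4])) for i in range(1,n) if s[i,4]>=amin]
E
python3 - <<'E'
from h import *
s=cv2.imread("pics/scene0.png");t=cv2.imread("pics/top0.png")
for c in HS:
    a=blobs(s,c,170,255,240,340);b=blobs(t,c,155,240,230,315);print(c,a,b)
    a=sorted(a,key=lambda q:q[0][1]);b=sorted(b,key=lambda q:q[0][1])
    if len(a)==2==len(b):
        for i in(0,1):print(tri(a[i][0],b[i][0]), onz("scene",a[i][0],[202,113][i]),onz("top",b[i][0],[202,113][i]))
print(proj("scene",[202.3,-537.7,213.1]),proj("top",[202.3,-537.7,213.1]))
E
```

```text
orange [(array([220.01, 256.75]), 72), (array([239.89, 289.25]), 44)] [(array([205.39, 247.99]), 142), (array([220.57, 276.94]), 35)]
(array([501.2674946 , 293.43005547, 200.02475754]), [0.4, 0.4]) [499.91859441 294.15665989 202.        ] [500.20277971 292.87255758 202.        ]
(array([444.08543676, 276.27748166, 112.52481194]), [0.5, 0.5]) [444.13370318 276.7116265  113.        ] [443.58696573 275.85914098 113.        ]
green [(array([208.58, 265.49]), 76), (array([229.37, 298.2 ]), 30)] [(array([192.46, 255.3 ]), 117), (array([208.  , 283.48]), 21)]
(array([488.72796725, 329.68353158, 201.01806533]), [1.1, 1.1]) [488.8103536  330.64468351 202.        ] [487.60040648 328.64603515 202.        ]
(array([433.27024042, 312.36766647, 112.05521143]), [0.2, 0.2]) [432.79454847 312.71416395 113.        ] [432.79182292 312.05909973 113.        ]
yellow [(array([247.69, 241.28]), 39), (array([196.55, 274.07]), 105), (array([217.77, 307.  ]), 47)] [(array([178.89, 261.35]), 150), (array([195.05, 289.89]), 38)]
black [(array([171.38, 245.75]), 16), (array([178.7 , 255.48]), 23), (array([184.93, 283.41]), 75), (array([207.27, 316.91]), 44)] [(array([157.71, 230.5 ]), 14), (array([165.78, 268.54]), 121), (array([183., 297.]), 37)]
[532.68303939 202.25248881] [550.10669883 287.27446815]
```

Run:
```python
from h import *
S=dict(orange=((220.01,256.75),(239.89,289.25)),green=((208.58,265.49),(229.37,298.2)),yellow=((196.55,274.07),(217.77,307)),black=((184.93,283.41),(207.27,316.91)))
T=dict(orange=((205.39,247.99),(220.57,276.94)),green=((192.46,255.3),(208,283.48)),yellow=((178.89,261.35),(195.05,289.89)),black=((165.78,268.54),(183,297)))
top=[];fr=[]
for c in S:
    P=[(onz("scene",S[c][i],[202,113][i])+onz("top",T[c][i],[202,113][i]))/2 for i in(0,1)];top.append(P[0]);fr.append(P[1]);print(c,P,tri(S[c][0],T[c][0]),tri(S[c][1],T[c][1]))
top=np.array(top);fr=np.array(fr)
ys=np.array([-1.5,-.5,.5,1.5])*37.5
for A in(top,fr):
    k=np.polyfit(ys,A[:,:2],1);print("row dir",k[0],np.linalg.norm(k[0]),"yaw",np.degrees(np.arctan2(-k[0][0],k[0][1])),"mid",k[1])
# stand: rays
t=cv2.imread("pics/top0.png")
```

```text
orange [array([500.06068706, 293.51460873, 202.        ]), array([443.86033445, 276.28538374, 113.        ])] (array([501.2674946 , 293.43005547, 200.02475754]), [0.4, 0.4]) (array([444.08543676, 276.27748166, 112.52481194]), [0.5, 0.5])
green [array([488.20538004, 329.64535933, 202.        ]), array([432.79318569, 312.38663184, 113.        ])] (array([488.72796725, 329.68353158, 201.01806533]), [1.1, 1.1]) (array([433.27024042, 312.36766647, 112.05521143]), [0.2, 0.2])
yellow [array([479.10568895, 366.11937454, 202.        ]), array([423.19485183, 349.32621843, 113.        ])] (array([480.07184875, 366.18341602, 200.30560083]), [0.8, 0.8]) (array([422.9998693 , 349.35446034, 113.31073673]), [0.6, 0.6])
black [array([467.16579096, 401.51280839, 202.        ]), array([410.27077123, 383.9984268 , 113.        ])] (array([467.8673652 , 401.60777454, 200.72742306]), [0.7, 0.7]) (array([411.05768832, 384.0691854 , 111.36401839]), [0.5, 0.5])
row dir [-0.28742501  0.96124964] 1.0033015516797674 yaw 16.647286937647404 mid [483.63438675 347.69803775]
row dir [-0.29431206  0.96020991] 1.0043020756121435 yaw 17.040723534607096 mid [427.5297858 330.4991652]
```

```bash
cat >> h.py <<'E'
from scipy.spatial.transform import Rotation as Ro
RO=np.array([483.5,347.5,0]);RY=16.9
def rack(x,y,z):
    c,s=np.cos(np.radians(RY)),np.sin(np.radians(RY));return RO+np.array([c*x-s*y,s*x+c*y,z])
def rackinv(P):
    c,s=np.cos(np.radians(RY)),np.sin(np.radians(RY));d=np.asarray(P)-RO;return np.array([c*d[0]+s*d[1],-s*d[0]+c*d[1],d[2]])
def go(P,yaw):  # yaw of tool x
    s=state();R=Ro.from_euler("xyz",s["ee_rot"],degrees=True)
    d=R.inv().apply(np.asarray(P)-s["ee_pos"])/10;x=R.as_matrix()[:,0]
    t=-(yaw-np.degrees(np.arctan2(x[1],x[0])));t=(t+180)%360-180
    print("shift cm",d.round(2),"turn",round(t,2),"| t",round(s["time_s"],2),"pos",s["ee_pos"].round(1),"rot",s["ee_rot"].round(1),"F",s["force"].round(1),"w",round(s["gripper_width"],1))
E
python3 - <<'E'
from h import *
P=rack(92,-57,330);print(P);go(P,RY-90)
E
```

```text
[588.09687477 319.70622752 330.        ]
shift cm [-66.69 -11.57  66.3 ] turn 3.71 | t 0.1 pos [ 202.3 -537.8  213.2] rot [-90.    0.1 -69.4] F [-0.2 -0.3 -0.1] w 91.3
```

```bash
python3 -m handwheel '[[0,[0,-5,0],0],[0,[0,-10,0],0],[0,[-4,-11.5,4],1],[0,[-8,-11.5,8],2],[0,[-12,-11.5,12],3],[0,[-16,-11.5,16],3.7],[0,[-20,-11.5,20],3.7],[0,[-24,-11.5,24],3.7],[0,[-28,-11.5,28],3.7],[0,[-32,-11.5,32],3.7]]' 20
python3 - <<'E'
from h import *
im=grab("1");P=rack(92,-57,330);go(P,RY-90)
E
```

```text
time_s: 1.1
ee_pos: [366.9, -173.2, 328.5]
ee_rot: [-90.0, 0.1, -73.1]
force: [1.1, -1.5, 0.6]
gripper_width: 14.0
shift cm [-40.15   0.06  35.64] turn 0.53 | t 1.2 pos [ 368.3 -170.1  328.6] rot [-89.9   0.2 -72.6] F [-0.4  0.1 -0.6] w 6.1
```

```bash
python3 -m handwheel '[[0,[-4,0,3.6],0.3],[0,[-8,0,7.2],0.3],[0,[-12,0,10.8],0.3],[0,[-16,0,14.4],0.3],[0,[-20,0,18],0.4],[0,[-24,0,21.6],0.4],[0,[-28,0,25],0.4],[0,[-32,0,28.6],0.4],[0,[-36,0,32],0.4],[0,[-40,0,35.6],0.4]]'
python3 - <<'E'
from h import *
im=grab("2");P=rack(92,-57,330);go(P,RY-90)
cv2.imwrite("pics/v2.png",np.hstack([cv2.resize(im["scene"],(400,300)),cv2.resize(im["top"],(400,300))]))
cv2.imwrite("pics/v3.png",cv2.resize(im["top"][175:255,415:515],None,fx=7,fy=7,interpolation=2))
cv2.imwrite("pics/v4.png",cv2.resize(im["scene"][150:240,380:480],None,fx=6.5,fy=6.5,interpolation=2))
E
```

```text
time_s: 2.2
ee_pos: [572.5, 281.9, 329.8]
ee_rot: [-90.0, 0.2, -73.0]
force: [0.4, -0.2, 0.2]
gripper_width: 0.4
shift cm [-2.86 -0.29  2.43] turn 0.37 | t 2.3 pos [573.4 285.2 327. ] rot [-90.1   0.3 -72.7] F [ 0.4 -1.1 -0.2] w 0.4
```

View pics/v2.png

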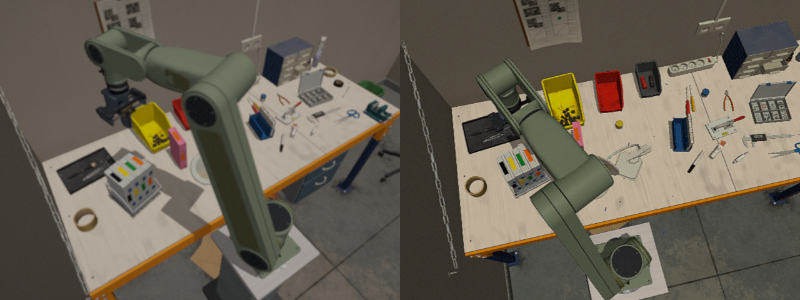

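View pics/v3.png

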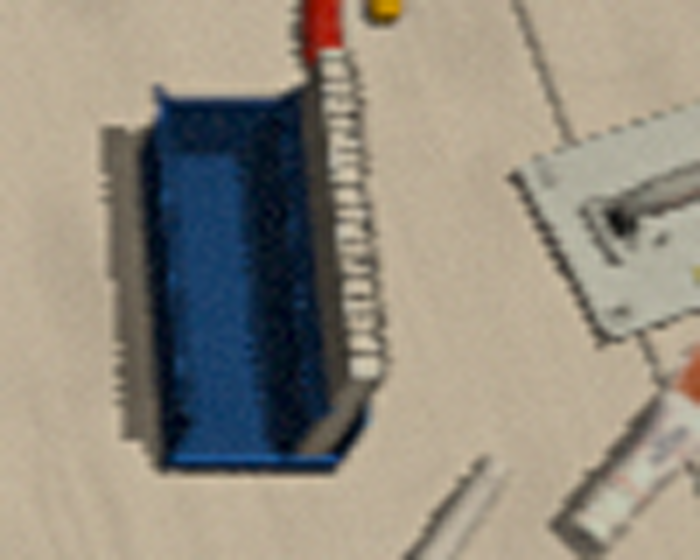

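View pics/v4.png

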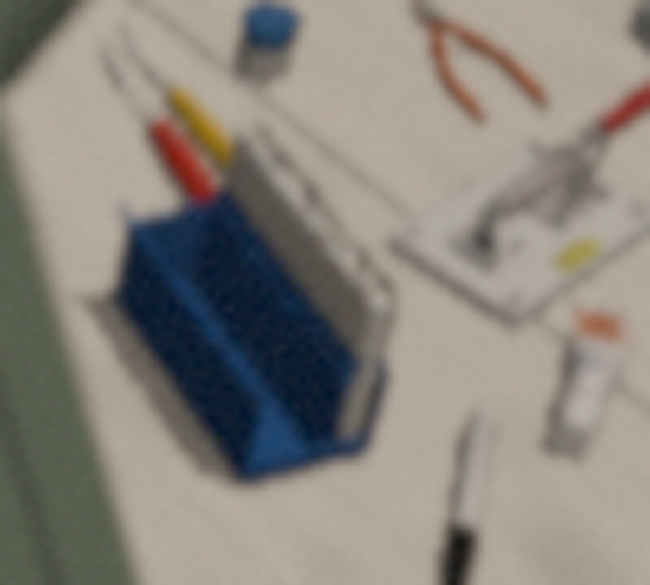

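Run:
```python
from h import *
def T(x,y):return(415+x/7,175+y/7)
def S(x,y):return(380+x/6.5,150+y/6.5)
print("FL",onz("top",T(162,462),19),onz("scene",S(248,465),19))
print("FR",onz("top",T(335,462),19),onz("scene",S(365,447),19))
print("horn z75",onz("top",T(158,90),75),onz("scene",S(127,210),75),tri(S(127,210),T(158,90)))
print("back wall top z63 L/R",onz("top",T(168,97),63),onz("top",T(305,95),63), onz("scene",S(140,225),63),onz("scene",S(235,190),63))
print("floor strip left edge",onz("top",T(183,155),8),onz("top",T(168,440),8),"right floor shadow",onz("top",T(245,155),8),onz("top",T(270,450),8))
print("inner left wall top",onz("top",T(152,150),75),onz("top",T(162,430),75))
# bench-hidden
```

```text
FL [ 443.65465863 -361.3133724    19.        ] [ 446.19861189 -365.13823381   19.        ]
FR [ 427.6559311  -432.62808454   19.        ] [ 424.03967066 -424.42474483   19.        ]
horn z75 [ 587.41539958 -391.86043139   75.        ] [ 586.58318887 -391.21652146   75.        ] (array([ 587.95809381, -392.45915011,   73.47639229]), [0.1, 0.1])
back wall top z63 L/R [ 588.36550465 -399.19436407   63.        ] [ 576.49034963 -456.37066012   63.        ] [ 583.51613134 -399.61677519   63.        ] [ 578.44068495 -460.82065963   63.        ]
floor strip left edge [ 582.92145427 -416.42202956    8.        ] [ 456.14890852 -370.24408743    8.        ] right floor shadow [ 576.96568152 -442.94485056    8.        ] [ 442.2675575  -411.28194753    8.        ]
inner left wall top [ 561.19997975 -381.12688384   75.        ] [ 439.48527635 -347.83619533   75.        ]
```

Run:
```python
from h import *
for n in C: print(n,ray(n,(320,240))[0])
t=cv2.imread("pics/top_2.png")[182:250,430:475]; 
o=cv2.convertScaleAbs(cv2.resize(t,None,fx=8.8,fy=8.8,interpolation=cv2.INTER_NEAREST),alpha=1.8)
s=cv2.imread("pics/scene_2.png")[178:228,392:444]
p=cv2.convertScaleAbs(cv2.resize(s,None,fx=7.6,fy=7.6,interpolation=cv2.INTER_NEAREST),alpha=1.8)
c=np.zeros((600,800,3),np.uint8);c[:o.shape[0],:o.shape[1]]=o;c[:p.shape[0],400:400+p.shape[1]]=p[:, :400]
cv2.imwrite("pics/v5.png",c)
```

```text
scene [-280.50088513  499.86226894 1114.0800692 ]
top [ -46.42517333  130.51570454 1581.99717972]
```

View pics/v5.png

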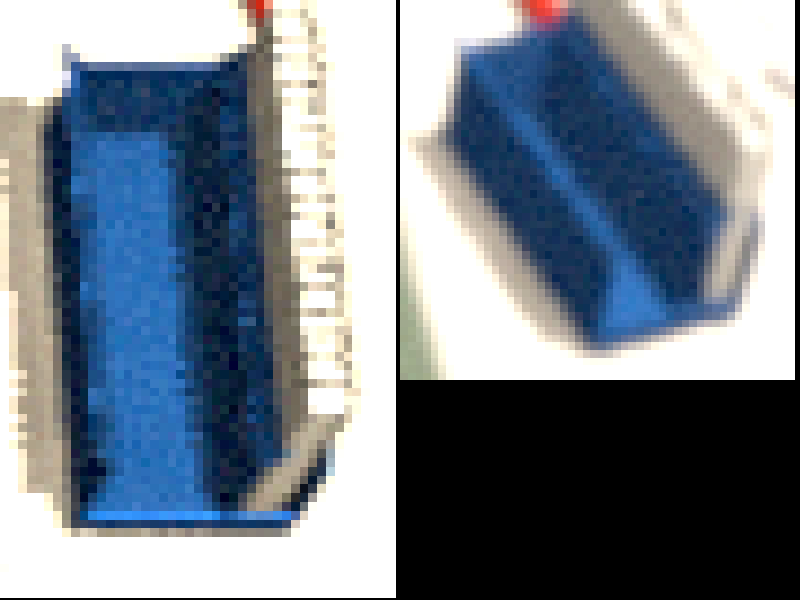

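Run:
```python
from h import *
def T(x,y):return(430+x/8.8-.5,182+y/8.8-.5)
def S(x,y):return(392+(x-400)/7.6-.5,178+y/7.6-.5)
hl=tri(S(462,42),T(68,48));hr=tri(S(572,15),T(265,45));print("horns",hl,hr)
L=onz("top",T(68,48),73);R=onz("top",T(265,45),73);print(L,R,np.linalg.norm(L-R),"yaw",np.degrees(np.arctan2(L[0]-R[0],R[1]-L[1]))*-1, (L+R)/2)
a=onz("top",T(80,516),19);b=onz("top",T(298,516),19);print("lip",a,b,np.linalg.norm(a-b))
a=onz("top",T(72,66),63);b=onz("top",T(230,66),63);print("back",a,b)
a=onz("top",T(72,110),73);b=onz("top",T(84,490),73);print("leadin left",a,b,np.degrees(np.arctan2(b[1]-a[1],b[0]-a[0]))-180)
a=onz("top",T(276,20),118);b=onz("top",T(308,405),118);print("note",a,b,np.linalg.norm(a-b),np.degrees(np.arctan2(b[1]-a[1],b[0]-a[0]))-180)
a=onz("top",T(305,20),118);b=onz("top",T(349,405),118);print("noteR",a,b,np.degrees(np.arctan2(b[1]-a[1],b[0]-a[0]))-180)
print("bottom FL scene",onz("scene",S(598,350),0),"bot FR",onz("scene",S(735,320),0),"lipR",onz("scene",S(738,303),19))
```

```text
horns (array([ 592.79584579, -396.061697  ,   65.77475935]), [1.9, 1.9]) (array([ 587.74574968, -464.16980454,   52.97568683]), [2.0, 2.0])
[ 591.32129926 -392.43686696   73.        ] [ 577.85447835 -457.50838876   73.        ] 66.450419224615 yaw -168.30746667734968 [ 584.58788881 -424.97262786   73.        ]
lip [ 445.98138255 -363.41715702   19.        ] [ 429.9352563  -434.94185194   19.        ] 73.3025248612303
back [ 588.7743836  -395.22302671   63.        ] [ 577.05485422 -447.40404009   63.        ]
leadin left [ 568.9438391  -386.92320847   73.        ] [ 437.34962111 -350.30674496   73.        ] -15.54937661738407
note [ 567.12283847 -446.30007493  118.        ] [ 435.06129773 -413.99312277  118.        ] 135.9558373178736 -13.746601856704984
noteR [ 565.04211606 -455.56336216  118.        ] [ 432.20996798 -426.69936371  118.        ] -12.259602340728492
bottom FL scene [ 452.64067113 -372.17735378    0.        ] bot FR [ 434.30999966 -436.09183876    0.        ] lipR [ 429.31391861 -428.42130158   19.        ]
```

```bash
python3 -m handwheel '[[0,[-1.5,0,1.2],0.4],[0,[-2.9,0,2.4],0.4],[0,[-2.9,0,2.4],0.4],[0,[-2.9,4,2.4],0.4],[0,[-2.9,8,2.4],0.4]]' 20
python3 - <<'E'
from h import *
print(rackinv(state()["ee_pos"]));go(rack(92,-57,166),RY-90)
E
```

```text
time_s: 2.8
ee_pos: [588.1, 318.7, 247.6]
ee_rot: [-89.9, 0.3, -73.2]
force: [1.1, 0.0, -0.4]
gripper_width: 0.9
[ 91.76718819 -57.93432126 247.56481319]
shift cm [-0.06  8.16  0.01] turn -0.09 | t 2.8 pos [588.1 318.7 247.6] rot [-89.9   0.3 -73.2] F [ 1.1  0.  -0.4] w 0.9
```

```bash
python3 -m handwheel '[[0,[0,3,0],0],[0,[0,6,0],0],[0,[0,8.1,0],0],[0,[0,8.1,0],0]]' 20
python3 - <<'E'
from h import *
im=grab("3")
print(rackinv(state()["ee_pos"]));go(rack(77,-57,166),RY-90)
cv2.imwrite("pics/v6.png",np.hstack([cv2.resize(im["scene"][200:350,140:300],None,fx=2.5,fy=2.5),cv2.resize(im["top"][190:340,130:290],None,fx=2.5,fy=2.5)]))
E
```

```text
time_s: 3.2
ee_pos: [586.2, 316.2, 163.1]
ee_rot: [-90.3, 0.1, -73.3]
force: [0.4, -0.1, -0.4]
gripper_width: 0.3
[ 91.87475337 -58.79397802 167.20463675]
shift cm [-0.18  0.12 -1.49] turn -0.14 | t 3.3 pos [588.5 318.  167.2] rot [-89.9   0.2 -73.2] F [1.3 1.1 0.4] w 0.3
```

View pics/v6.png

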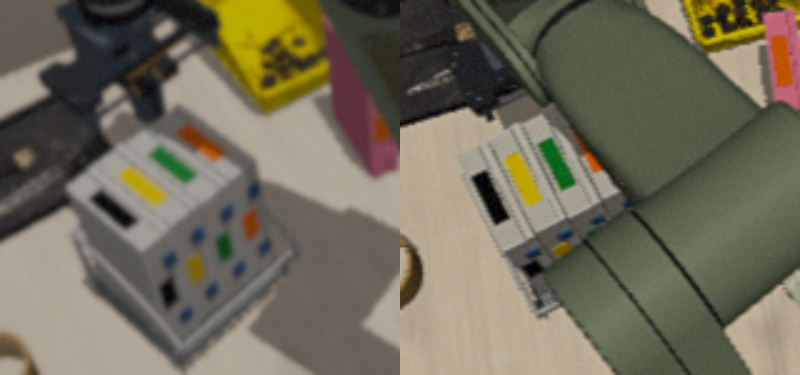

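```bash
python3 -m handwheel '[[0,[-0.1,0,-0.6],0],[0,[-0.1,0,-1.2],0],[0,[-0.1,0,-1.6],0],[0,[-0.1,0,-2.0],0],[0,[-0.1,0,-2.4],0]]' 20
python3 - <<'E'
from h import *
print(rackinv(state()["ee_pos"]),state()["force"].round(1))
E
```

```text
time_s: 3.8
ee_pos: [565.4, 312.2, 168.0]
ee_rot: [-89.8, 0.3, -73.2]
force: [0.8, -0.2, -0.1]
gripper_width: 0.1
[ 68.08616381 -57.58296488 167.95621244] [ 0.8 -0.2 -0.1]
```

Run:
```python
from h import *
im=grab("4")
cv2.imwrite("pics/v7.png",np.hstack([cv2.resize(im["scene"][220:340,155:275],None,fx=3.3,fy=3.3),cv2.resize(im["top"][220:340,140:260],None,fx=3.3,fy=3.3)]))
```

```text
(no output)
```

View pics/v7.png

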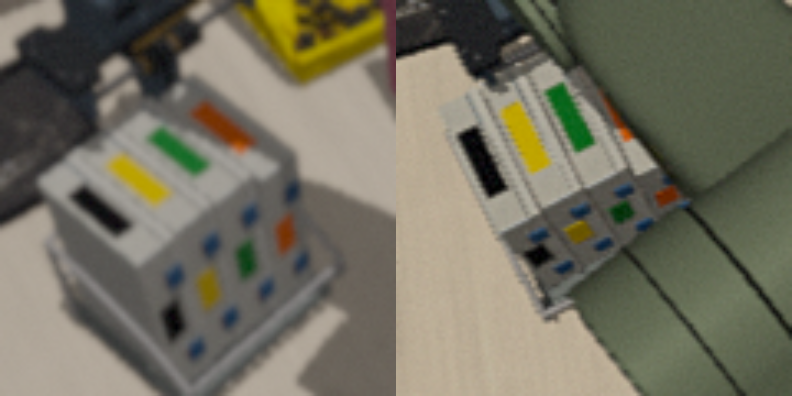

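```bash
python3 -m handwheel '[[0,[0,0,-0.6],0],[0,[0,0,-1.1],0],[0,[0,0,-1.6],0],[0,[0,0,-2.1],0],[0,[0,0,-2.6],0],[0,[0,0,-3.0],0],[0,[0,0,-3.0],0]]' 20
python3 - <<'E'
from h import *
print(rackinv(state()["ee_pos"]),state()["force"].round(1))
im=grab("5")
cv2.imwrite("pics/v8.png",np.hstack([cv2.resize(im["scene"][220:340,155:275],None,fx=3.3,fy=3.3),cv2.resize(im["top"][220:340,140:260],None,fx=3.3,fy=3.3)]))
E
```

```text
time_s: 4.6
ee_pos: [535.3, 303.1, 167.3]
ee_rot: [-89.9, 0.2, -73.2]
force: [0.4, 1.0, -0.0]
gripper_width: 0.6
[ 36.61465349 -57.55967158 167.34835705] [ 0.4  1.  -0. ]
```

View pics/v8.png

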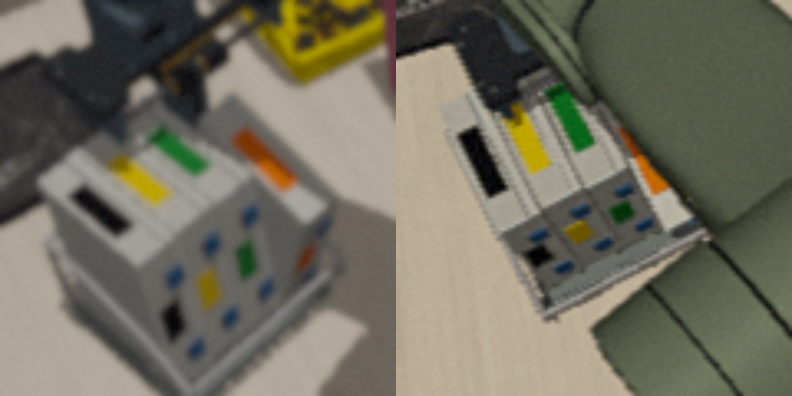

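```bash
python3 -m handwheel '[[0,[0,0,-0.5],0],[0,[0,0,-0.9],0],[0,[0,0,-0.9],0]]' 20; python3 -m handwheel '[[0,[0,0,3],0],[0,[0,0,6.5],0],[0,[0,0,6.5],0],[0,[0,-4,6.5],0],[0,[0,-9,6.5],0],[0,[0,-14,6.5],0],[0,[0,-19,6.5],0]]'
python3 - <<'E'
from h import *
print(rackinv(state()["ee_pos"]),state()["force"].round(1))
im=grab("6")
cv2.imwrite("pics/v9.png",np.hstack([cv2.resize(im["scene"][220:340,155:275],None,fx=3.3,fy=3.3),cv2.resize(im["top"][220:340,140:260],None,fx=3.3,fy=3.3)]))
go(rack(-160,-57,320),RY-90)
E
```

```text
time_s: 5.0
ee_pos: [526.7, 300.5, 167.4]
ee_rot: [-89.9, 0.2, -73.2]
force: [-0.2, -0.3, -0.2]
gripper_width: 0.3
time_s: 5.7
ee_pos: [588.0, 318.0, 359.5]
ee_rot: [-89.9, 0.2, -73.2]
force: [1.7, 0.7, -0.3]
gripper_width: 0.3
[ 91.38249645 -58.56163177 359.48930012] [ 1.7  0.7 -0.3]
shift cm [-2.000e-02  4.210e+00 -2.547e+01] turn -0.11 | t 5.8 pos [590.3 319.3 366.5] rot [-89.    0.4 -73.2] F [0.9 0.2 1. ] w 0.7
```

View pics/v9.png

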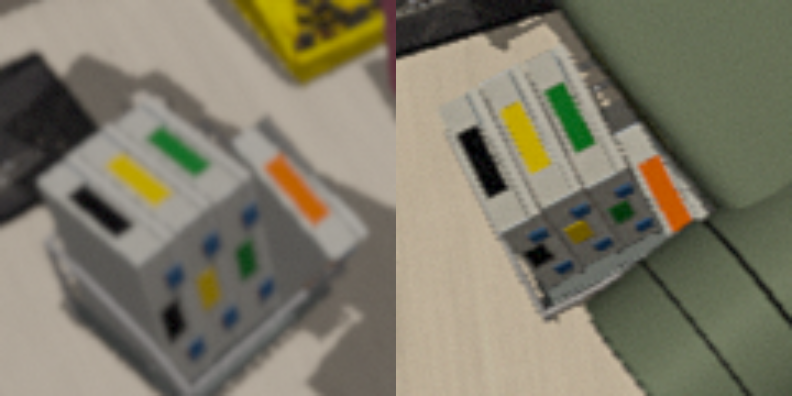

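Run:
```python
from h import *
s=cv2.imread("pics/scene_6.png");t=cv2.imread("pics/top_6.png")
a=blobs(s,"orange",170,275,230,340);b=blobs(t,"orange",155,260,230,315);print(a,b)
P,r=tri(a[0][0],b[0][0]);print(P,r,rackinv(P))
# crops for corners
for n,im,x,y in(("s",s,225,250),("t",t,200,250)):
    cv2.imwrite(f"pics/w{n}.png",cv2.resize(im[y:y+50,x:x+50],None,fx=8,fy=8,interpolation=cv2.INTER_NEAREST))
cv2.imwrite("pics/v10.png",np.hstack([cv2.imread("pics/ws.png"),cv2.imread("pics/wt.png")]))
```

```text
[(array([244.66, 277.27]), 64)] [(array([221.26, 278.25]), 153)]
[413.99052129 267.36580896 191.30228036] [0.5, 0.5] [-89.80279857 -56.4669246  191.30228036]
```

View pics/v10.png

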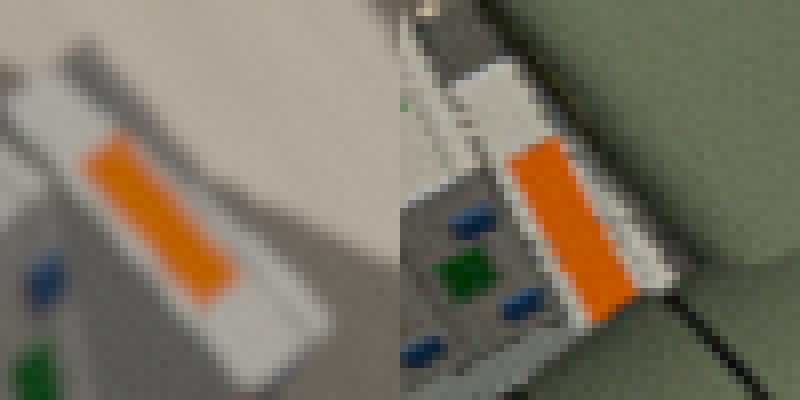

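```bash
python3 -m handwheel '[[7,[0,0,-3],0],[7,[0,0,-7],0],[7,[0,0,-11],0],[7,[0,1,-15],0],[7,[0,4,-17.5],0],[7,[0,8,-17.5],0],[7,[0,11,-17.5],0],[7,[0,11,-17.5],0]]' 20
python3 - <<'E'
from h import *
im=grab("7");print(rackinv(state()["ee_pos"]));go(rack(-82,-56.5,151),RY-90)
cv2.imwrite("pics/v11.png",np.hstack([cv2.resize(im["scene"][200:320,175:295],None,fx=3.3,fy=3.3),cv2.resize(im["top"][220:340,160:280],None,fx=3.3,fy=3.3)]))
E
```

```text
time_s: 6.6
ee_pos: [421.1, 268.2, 249.4]
ee_rot: [-89.6, 0.3, -73.2]
force: [-0.3, 0.1, 0.0]
gripper_width: 61.5
[-79.19865926 -56.89693911 253.88258054]
shift cm [ 0.04 10.28 -0.46] turn -0.11 | t 6.7 pos [424.3 270.  253.9] rot [-89.    0.4 -73.2] F [ 0.3 -0.   0.2] w 68.6
```

View pics/v11.png

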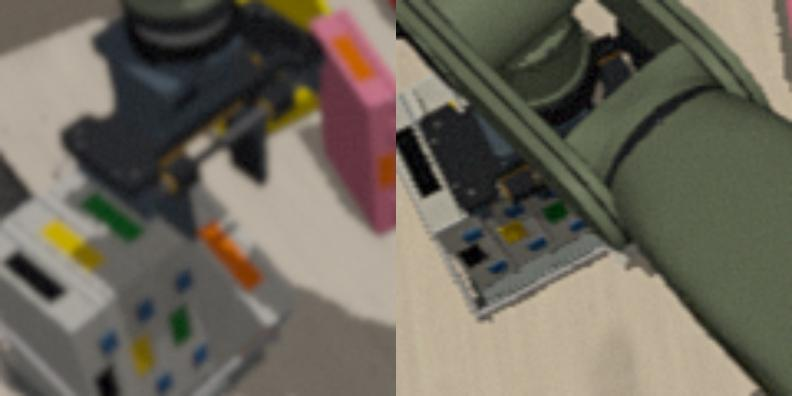

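```bash
python3 -m handwheel '[[7,[0,0,-0.4],0],[7,[0,2,-0.4],0],[7,[0,4,-0.4],0],[7,[0,4,-0.4],0],[7,[0,4,-0.4],0]]' 20
python3 - <<'E'
from h import *
print(rackinv(state()["ee_pos"]));go(rack(-82,-56.5,151),RY-90)
E
```

```text
time_s: 7.2
ee_pos: [421.7, 269.7, 215.2]
ee_rot: [-88.9, 0.4, -73.2]
force: [0.3, 0.4, 1.0]
gripper_width: 70.4
[-81.77832702 -56.41732206 215.23696081]
shift cm [ 0.06  6.42 -0.14] turn -0.11 | t 7.2 pos [421.7 269.7 215.2] rot [-88.9   0.4 -73.2] F [0.3 0.4 1. ] w 70.4
```

```bash
python3 -m handwheel '[[7,[0,2,-0.1],0],[7,[0,4,-0.1],0],[7,[0,5.4,-0.1],0],[7,[0,6.4,-0.1],0],[7,[0,6.4,-0.1],0],[7,[0,6.4,-0.1],0]]' 20
python3 - <<'E'
from h import *
im=grab("8");print(rackinv(state()["ee_pos"]));go(rack(-82,-56.5,151),RY-90)
cv2.imwrite("pics/v11.png",np.hstack([cv2.resize(im["scene"][200:320,175:295],None,fx=3.3,fy=3.3),cv2.resize(im["top"][220:340,160:280],None,fx=3.3,fy=3.3)]))
E
```

```text
time_s: 7.8
ee_pos: [422.4, 270.7, 152.3]
ee_rot: [-88.8, 0.5, -73.2]
force: [0.5, -0.6, 0.3]
gripper_width: 69.9
[-80.71793223 -55.71023145 152.40520704]
shift cm [ 0.08  0.14 -0.13] turn -0.11 | t 7.9 pos [422.5 270.7 152.4] rot [-88.8   0.5 -73.2] F [ 0.5  0.1 -0.1] w 69.8
```

View pics/v11.png

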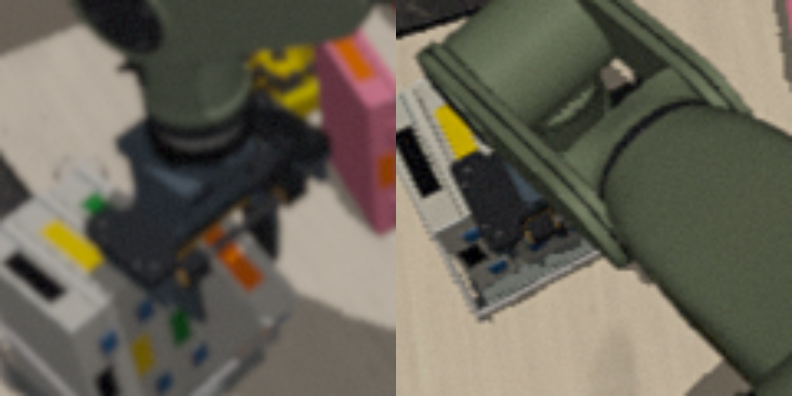

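```bash
python3 -m handwheel '[[3,[0,0,-0.1],0],[3,[0,0,-0.1],0],[3,[0,0,-0.1],0],[3,[0,0,-0.1],0],[3,[0,0,-0.1],0],[3,[0,0,-0.1],0],[3,[0,0,-0.1],0]]' 25
python3 - <<'E'
from h import *
print(rackinv(state()["ee_pos"]));go(rack(-82,-56.5,151),RY-90)
E
```

```text
time_s: 8.6
ee_pos: [421.7, 269.8, 152.3]
ee_rot: [-88.8, 0.4, -73.2]
force: [1.7, -2.8, -0.3]
gripper_width: 36.2
[-81.72990555 -56.36214698 152.31599675]
shift cm [ 0.01  0.13 -0.03] turn -0.09 | t 8.6 pos [421.7 269.8 152.3] rot [-88.8   0.4 -73.2] F [ 1.7 -2.8 -0.3] w 36.2
```

```bash
python3 -m handwheel '[[3,[0,-0.5,0],0],[3,[0,-1.5,0],0],[3,[0,-3,0],0],[3,[0,-5,0],0],[3,[0,-7,0],0],[3,[0,-9.5,0],0],[3,[0,-12,0],0],[3,[0,-12,0],0]]' 25
python3 - <<'E'
from h import *
im=grab("9");print(rackinv(state()["ee_pos"]));go(rack(-82,-56.5,400),RY-90)
cv2.imwrite("pics/v12.png",np.hstack([cv2.resize(im["scene"][180:330,155:305],None,fx=2.6,fy=2.6),cv2.resize(im["top"][200:350,140:290],None,fx=2.6,fy=2.6)]))
E
```

```text
time_s: 9.4
ee_pos: [420.8, 269.4, 275.9]
ee_rot: [-88.4, 0.5, -73.2]
force: [1.3, -0.8, -4.5]
gripper_width: 35.7
[-84.45373382 -57.05928119 272.14519017]
shift cm [ -0.15 -12.78   0.52] turn -0.1 | t 9.5 pos [419.3 268.4 272.1] rot [-88.8   0.4 -73.2] F [ 0.4 -1.2 -4.5] w 36.1
```

View pics/v12.png

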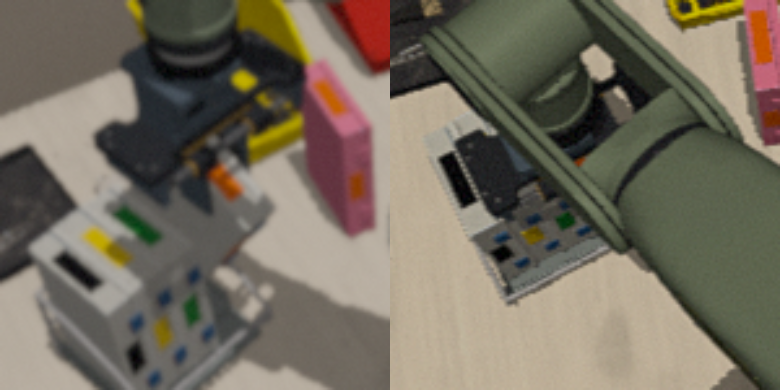

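```bash
python3 -m handwheel '[[3,[0,-1.5,0],0],[3,[0,-4,0],0],[3,[0,-7,0],0],[3,[0,-10,0],0],[3,[0,-13,0],0],[3,[0,-13,0],0]]' 25
python3 - <<'E'
from h import *
im=grab("10");SY=-13;O=np.array([512.7,-405.5,0]);sx=np.array([np.cos(np.radians(SY)),np.sin(np.radians(SY)),0])
go(O+[0,0,400],SY-90)
cv2.imwrite("pics/v13.png",np.hstack([cv2.resize(im["scene"],(400,300)),cv2.resize(im["top"],(400,300))]))
E
```

```text
time_s: 10.1
ee_pos: [417.7, 267.8, 404.4]
ee_rot: [-88.5, 0.6, -73.2]
force: [-0.0, 1.1, -3.9]
gripper_width: 36.1
shift cm [ 67.13  -0.68 -10.22] turn 29.82 | t 10.2 pos [416.3 266.7 400.1] rot [-88.9   0.4 -73.2] F [-0.2  0.2 -5.7] w 35.7
```

View pics/v13.png

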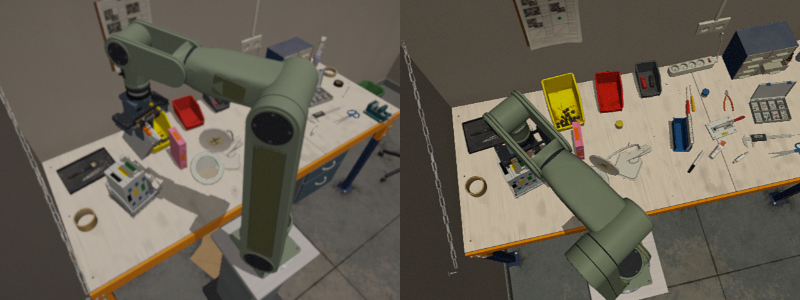

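```bash
python3 -m handwheel '[[3,[1,0,0],0],[3,[3,0,-0.4],1],[3,[6,0,-0.9],3],[3,[9.5,0,-1.5],5],[3,[13,0,-2],7],[3,[16.5,0,-2.5],9],[3,[20,0,-3],11],[3,[23.5,0,-3.5],13],[3,[27,0,-4],15],[3,[30,0,-4.5],16]]' 25
python3 - <<'E'
from h import *
SY=-13;O=np.array([512.7,-405.5,0])
go(O+[0,0,400],SY-90)
E
```

```text
time_s: 11.2
ee_pos: [459.2, -35.7, 394.6]
ee_rot: [-89.3, 0.7, -89.3]
force: [0.9, 0.5, -4.1]
gripper_width: 35.6
shift cm [37.03 -0.94  4.91] turn 13.7 | t 11.2 pos [459.2 -35.7 394.6] rot [-89.3   0.7 -89.3] F [ 0.9  0.5 -4.1] w 35.6
```

```bash
python3 -m handwheel '[[3,[3,-0.1,0.4],1.5],[3,[7,-0.3,0.9],3.5],[3,[11,-0.4,1.5],5.5],[3,[15,-0.5,2],7.5],[3,[19,-0.6,2.5],9.5],[3,[23,-0.7,3],11.5],[3,[27,-0.9,3.6],13.7],[3,[31,-0.9,4.1],13.7],[3,[35,-0.9,4.7],13.7],[3,[37,-0.9,4.9],13.7]]' 25; python3 -m handwheel '[[3,[0,0,0],0],[3,[0,0,0],0]]'
python3 - <<'E'
from h import *
im=grab("11");SY=-13;O=np.array([512.7,-405.5,0])
go(O+[0,0,300],SY-90)
cv2.imwrite("pics/v14.png",np.hstack([cv2.resize(im["scene"][60:240,340:520],None,fx=2.2,fy=2.2),cv2.resize(im["top"][110:290,400:580],None,fx=2.2,fy=2.2)]))
E
```

```text
time_s: 12.2
ee_pos: [511.6, -409.0, 395.3]
ee_rot: [-89.9, 0.9, -103.2]
force: [0.5, 0.4, -5.1]
gripper_width: 36.0
time_s: 12.4
ee_pos: [510.7, -409.4, 391.8]
ee_rot: [-90.2, 1.1, -103.2]
force: [0.5, 1.4, -4.4]
gripper_width: 36.0
shift cm [-0.11  9.43  0.08] turn -0.14 | t 12.5 pos [ 511.2 -408.   394.3] rot [ -90.     1.  -103.1] F [ 1.1  0.  -4.9] w 35.9
```

View pics/v14.png

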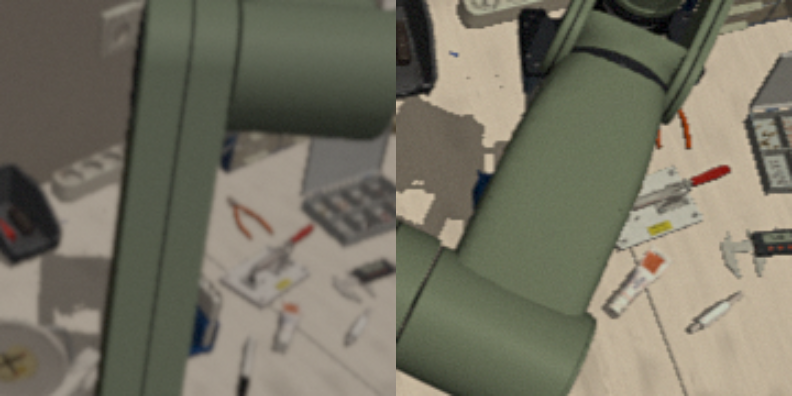

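```bash
cat >> h.py <<'E'
SY=-13;SO=np.array([512.7,-405.5,0])
def stand(x,y,z):
    c,s=np.cos(np.radians(SY)),np.sin(np.radians(SY));return SO+np.array([c*x-s*y,s*x+c*y,z])
def standinv(P):
    c,s=np.cos(np.radians(SY)),np.sin(np.radians(SY));d=np.asarray(P)-SO;return np.array([c*d[0]+s*d[1],-s*d[0]+c*d[1],d[2]])
E
python3 - <<'E'
from h import *
go(stand(-81,0,240),SY-90)
E
```

```text
shift cm [ 1.000e-02  1.542e+01 -8.020e+00] turn -0.14 | t 12.5 pos [ 511.2 -408.   394.3] rot [ -90.     1.  -103.1] F [ 1.1  0.  -4.9] w 35.9
```

```bash
python3 -m handwheel '[[3,[0,0,-2],0],[3,[0,0,-5],0],[3,[0,0,-8],0],[3,[0,2,-8],0],[3,[0,5,-8],0],[3,[0,8,-8],0],[3,[0,11,-8],0],[3,[0,14,-8],0],[3,[0,15.4,-8],0],[3,[0,15.4,-8],0]]' 25
python3 - <<'E'
from h import *
im=grab("12")
print(standinv(state()["ee_pos"]));go(stand(-81,0,170),SY-90)
cv2.imwrite("pics/v15.png",np.hstack([cv2.resize(im["scene"][100:250,350:500],None,fx=2.6,fy=2.6),cv2.resize(im["top"][130:280,390:540],None,fx=2.6,fy=2.6)]))
E
```

```text
time_s: 13.5
ee_pos: [432.8, -384.7, 238.3]
ee_rot: [-90.2, 1.1, -103.0]
force: [0.3, -0.2, -3.5]
gripper_width: 35.7
[-80.57959171   0.81090383 241.41174195]
shift cm [ 0.2   7.14 -0.06] turn -0.07 | t 13.6 pos [ 434.4 -386.6  241.4] rot [ -89.9    0.9 -103.1] F [-0.5 -0.1 -3.1] w 36.1
```

View pics/v15.png

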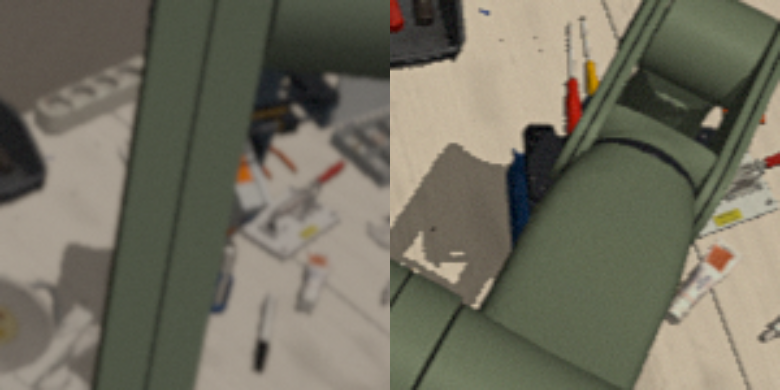

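```bash
python3 -m handwheel '[[3,[0.1,2,0],0],[3,[0.1,4,0],0],[3,[0.1,5.5,0],0],[3,[0.1,6.5,0],0],[3,[0.1,7.1,0],0],[3,[0.1,7.1,0],0],[3,[0.1,7.1,0],0]]' 25
python3 - <<'E'
from h import *
for i in range(1):
  print(standinv(state()["ee_pos"]));go(stand(-81,0,153),SY-90);print(state()["torque"])
E
```

```text
time_s: 14.3
ee_pos: [435.0, -386.8, 171.4]
ee_rot: [-89.8, 0.9, -103.1]
force: [1.1, -0.8, -4.4]
gripper_width: 36.1
[-79.85703447   0.71191648 171.39359953]
shift cm [ 0.1   1.84 -0.12] turn -0.06 | t 14.3 pos [ 435.  -386.8  171.4] rot [ -89.8    0.9 -103.1] F [ 1.1 -0.8 -4.4] w 36.1
[0.0476271  0.20245079 0.01134605]
```

```bash
python3 -m handwheel '[[3,[0,0.5,-0.1],0],[3,[0,1,-0.1],0],[3,[0,1.3,-0.1],0],[3,[0,1.3,-0.1],0]]' 25; python3 -m handwheel '[[3,[0,0.2,0],0],[3,[0,0.3,0],0],[3,[0,0.3,0],0]]';python3 -m handwheel '[[3,[0,0.2,0],0],[3,[0,0.3,0],0],[3,[0,0.3,0],0]]'
```

```text
time_s: 14.7
ee_pos: [433.8, -386.1, 157.7]
ee_rot: [-89.9, 0.9, -103.1]
force: [0.4, -0.2, -4.5]
gripper_width: 35.8
time_s: 15.0
ee_pos: [433.8, -386.0, 154.5]
ee_rot: [-89.9, 0.9, -103.1]
force: [0.4, 1.1, -4.0]
gripper_width: 36.1
time_s: 15.3
ee_pos: [434.0, -386.2, 152.1]
ee_rot: [-89.8, 0.9, -103.1]
force: [-0.7, 0.2, 0.1]
gripper_width: 36.2
```

```bash
python3 -m handwheel '[[3,[0,0,0],0],[3,[0,0,0],0],[3,[0,-0.05,0.5],0],[3,[0,-0.1,1],0],[3,[0,-0.1,1.5],0],[3,[0,-0.1,2.0],0]]' 9; python3 -m handwheel '[[3,[0,0,0.5],0],[3,[0,0.05,1],0],[3,[0,0.1,1.5],0],[3,[0,0.1,2.0],0]]'
python3 - <<'E'
from h import *
im=grab("13")
s=state();print(standinv(s["ee_pos"]),s["torque"],s["force"])
cv2.imwrite("pics/v16.png",np.hstack([cv2.resize(im["scene"][100:250,350:500],None,fx=2.6,fy=2.6),cv2.resize(im["top"][130:280,390:540],None,fx=2.6,fy=2.6)]))
E
```

```text
time_s: 15.9
ee_pos: [454.3, -390.9, 153.5]
ee_rot: [-89.8, 0.9, -103.1]
force: [-0.7, 1.2, 1.3]
gripper_width: 35.5
time_s: 16.3
ee_pos: [474.2, -395.5, 152.4]
ee_rot: [-89.8, 0.9, -103.1]
force: [-0.4, 0.2, -2.4]
gripper_width: 35.7
[-39.16979563   1.05225971 152.35097741] [ 0.06607385 -0.23738483 -0.01045171] [ 0.88321048  0.32552469 -1.80656529]
```

View pics/v16.png

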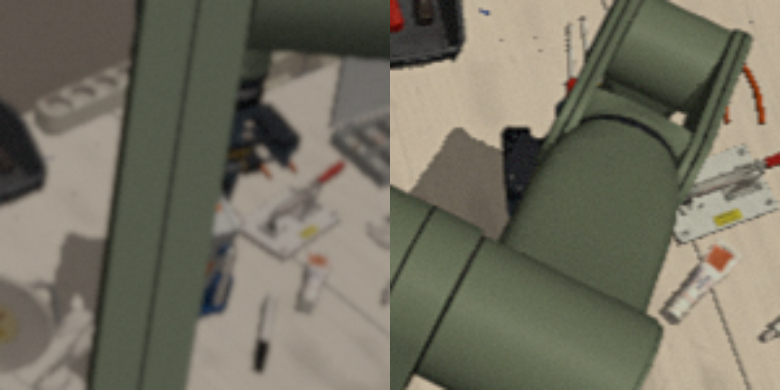

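```bash
python3 -m handwheel '[[3,[0,0.05,0.5],0],[3,[0,0.15,1],0],[3,[0,0.25,1.5],0],[3,[0,0.35,2.0],0]]' 8
python3 - <<'E'
from h import *
s=state();print(standinv(s["ee_pos"]),s["torque"],s["force"])
E
python3 -m handwheel '[[3,[0,0.15,0.4],0],[3,[0,0.3,0.8],0],[3,[0,0.45,1.2],0],[3,[0,0.6,1.6],0],[3,[0,0.6,1.6],0]]'
python3 - <<'E'
from h import *
s=state();print(standinv(s["ee_pos"]),s["torque"],s["force"])
E
```

```text
time_s: 16.8
ee_pos: [494.7, -400.2, 148.8]
ee_rot: [-89.7, 0.9, -103.0]
force: [-0.1, 0.3, -1.5]
gripper_width: 35.4
[-18.77532028   1.13674434 148.75421151] [ 0.11784404  0.20086876 -0.01460917] [-0.14300651  0.26108354 -1.54392587]
time_s: 17.3
ee_pos: [511.6, -404.0, 143.1]
ee_rot: [-89.6, 0.9, -103.0]
force: [2.7, 0.4, 0.3]
gripper_width: 36.2
[ -1.42210418   1.19300597 143.05155441] [ 0.07743773 -0.5221884   0.00523664] [2.71036306 0.41559022 0.34147048]
```

```bash
python3 -m handwheel '[[3,[0,0,0],0],[3,[0,0,0],0],[3,[0,0,0],0]]' 3
python3 - <<'E'
from h import *
s=state();print(standinv(s["ee_pos"]),s["torque"],s["force"])
im=grab("14")
cv2.imwrite("pics/v17.png",np.hstack([cv2.resize(im["scene"][100:250,350:500],None,fx=2.6,fy=2.6),cv2.resize(im["top"][130:280,390:540],None,fx=2.6,fy=2.6)]))
E
```

```text
time_s: 17.6
ee_pos: [511.6, -404.0, 143.0]
ee_rot: [-89.6, 0.9, -103.0]
force: [1.8, 0.9, 0.1]
gripper_width: 35.6
[ -1.41549482   1.18968431 142.9825145 ] [ 0.15300452 -0.33531339  0.01269758] [1.81991123 0.90475943 0.0658643 ]
```

View pics/v17.png

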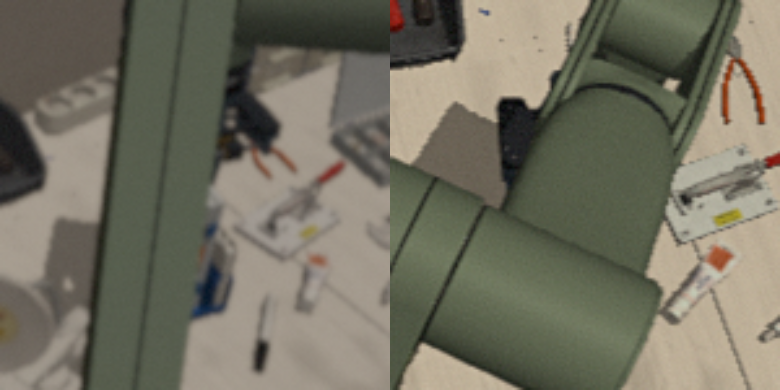

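```bash
python3 -m handwheel '[[3.8,[0,0,0],0],[4,[0,0,0],0],[4.5,[0,0,0],0],[5.2,[0,0,0],0],[6,[0,0,0],0],[6,[0,0,0],0]]'; python3 -m handwheel '[[6,[0,-1,0],0],[6,[0,-3,0],0],[6,[0,-6,0],0],[6,[0,-10,0],0],[6,[0,-14,0],0],[6,[0,-18,0],0],[6,[0,-20,0],0]]'
python3 - <<'E'
from h import *
s=state();print(standinv(s["ee_pos"]),s["force"])
go(np.array([440,-50,360]),SY-90)
E
```

```text
time_s: 18.3
ee_pos: [511.5, -404.1, 143.0]
ee_rot: [-89.6, 0.9, -103.0]
force: [0.5, 0.0, 0.1]
gripper_width: 59.4
time_s: 19.0
ee_pos: [510.0, -407.3, 348.5]
ee_rot: [-89.2, 0.7, -103.0]
force: [-0.3, -0.8, 0.8]
gripper_width: 60.1
[ -2.25689316  -2.37929639 348.49633569] [-0.25110075 -0.77717966  0.77430753]
shift cm [-33.24  -0.95 -14.87] turn -0.04 | t 19.0 pos [ 510.  -407.3  348.5] rot [ -89.2    0.7 -103. ] F [-0.3 -0.8  0.8] w 60.1
```

```bash
python3 -m handwheel '[[6,[-3,-1,-1],0],[6,[-7,-1,-3],0],[6,[-11,-1,-5],0],[6,[-15,-1,-7],0],[6,[-19,-1,-9],0],[6,[-23,-1,-11],0],[6,[-27,-1,-13],0],[6,[-31,-1,-14],0],[6,[-34,-1,-14],0],[6,[-37,-1,-14],0]]'
python3 - <<'E'
from h import *
im=grab("15")
cv2.imwrite("pics/v18.png",np.hstack([cv2.resize(im["scene"],(400,300)),cv2.resize(im["top"],(400,300))]))
cv2.imwrite("pics/v19.png",np.hstack([cv2.resize(im["scene"][110:240,370:500],None,fx=3,fy=3,interpolation=2),cv2.resize(im["top"][150:280,400:530],None,fx=3,fy=3,interpolation=2)]))
E
```

```text
time_s: 20.0
ee_pos: [456.5, -13.9, 362.4]
ee_rot: [-89.1, 0.7, -103.0]
force: [0.5, 0.1, 0.0]
gripper_width: 59.9
```

View pics/v18.png

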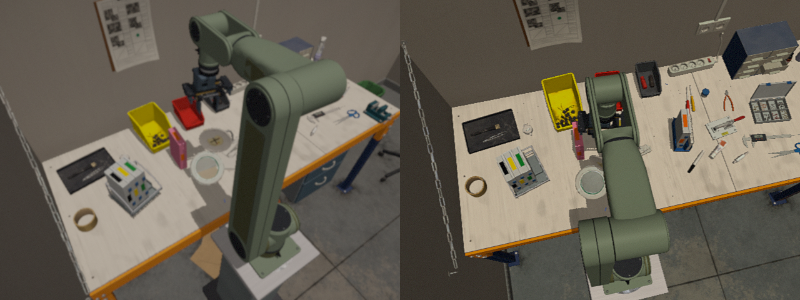

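View pics/v19.png

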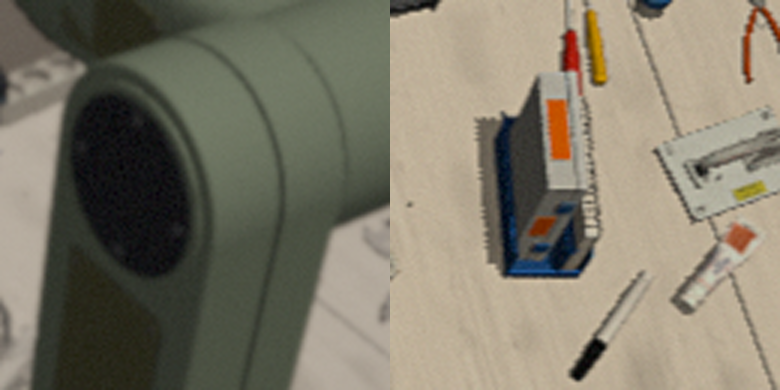

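```bash
python3 -m handwheel '[[6,[-4,-2,0],0],[6,[-8,-4,0],0],[6,[-12,-4,0],0],[6,[-16,-4,0],0],[6,[-20,-4,0],0],[6,[-24,-4,0],0],[6,[-26,-4,0],0],[6,[-26,-4,0],0]]'
python3 - <<'E'
from h import *
im=grab("16")
cv2.imwrite("pics/v20.png",np.hstack([cv2.resize(im["scene"][110:240,370:500],None,fx=3,fy=3,interpolation=2),cv2.resize(im["top"][150:280,400:530],None,fx=3,fy=3,interpolation=2)]))
cv2.imwrite("pics/v21.png",cv2.resize(im["scene"],(640,480)))
a=blobs(im["scene"],"orange",370,470,110,240);b=blobs(im["top"],"orange",430,475,150,250);print(a,b)
if len(a)==2==len(b):
    Q=[]
    for i in(0,1):
        P,r=tri(a[i][0],b[i][0]);print(P.round(1),r,standinv(P).round(1))
print("expect",stand(1,0,186),proj("scene",stand(1,0,186)),proj("top",stand(1,0,186)),proj("top",stand(-59,0,97)))
E
```

```text
time_s: 20.9
ee_pos: [514.5, 241.8, 404.9]
ee_rot: [-89.2, 0.7, -102.7]
force: [0.3, 0.2, 0.2]
gripper_width: 60.0
[] [(array([455.83, 192.53]), 121), (array([450.17, 224.93]), 41)]
expect [ 513.67437006 -405.72495105  186.        ] [422.60389606 166.67121399] [458.88019457 192.79021379] [453.09657243 225.41728832]
```

View pics/v20.png

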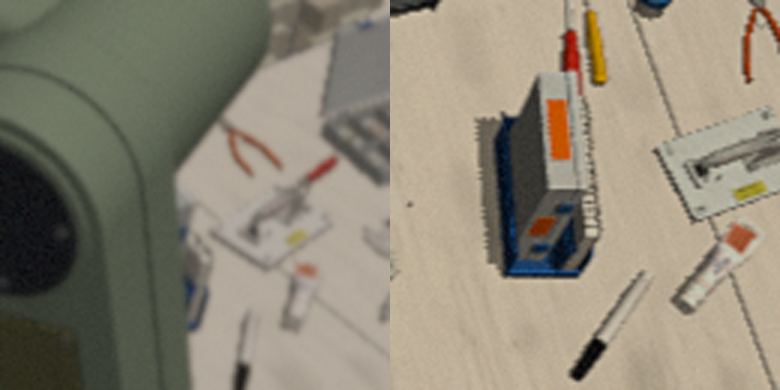

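View pics/v21.png

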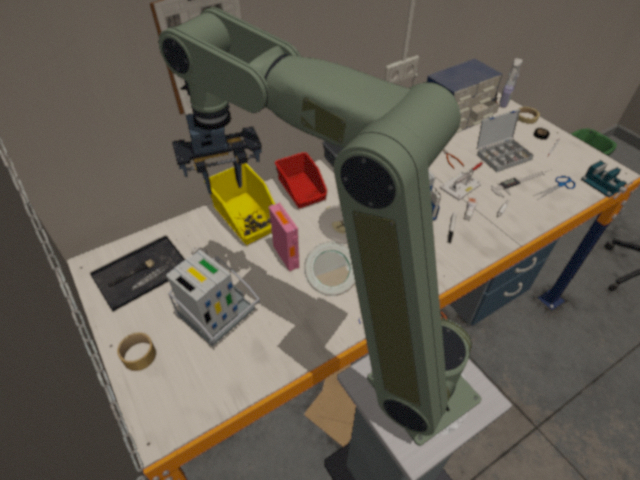

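Run:
```python
from h import *
a=onz("top",(455.83,192.53),186);b=onz("top",(450.17,224.93),97);print(a,standinv(a),b,standinv(b))
t=cv2.imread("pics/top_16.png")[165:247,430:475]
o=cv2.convertScaleAbs(cv2.resize(t,None,fx=7.2,fy=7.2,interpolation=cv2.INTER_NEAREST),alpha=1.6)
t=cv2.imread("pics/top_2.png")[165:247,430:475]
p=cv2.convertScaleAbs(cv2.resize(t,None,fx=7.2,fy=7.2,interpolation=cv2.INTER_NEAREST),alpha=1.6)
cv2.imwrite("pics/v22.png",np.hstack([o,p]))
```

```text
[ 516.2491286  -397.84165151  186.        ] [  1.7354111    8.26044574 186.        ] [ 458.4617861  -384.57388575   97.        ] [-57.55544345   8.1888359   97.        ]
```

View pics/v22.png

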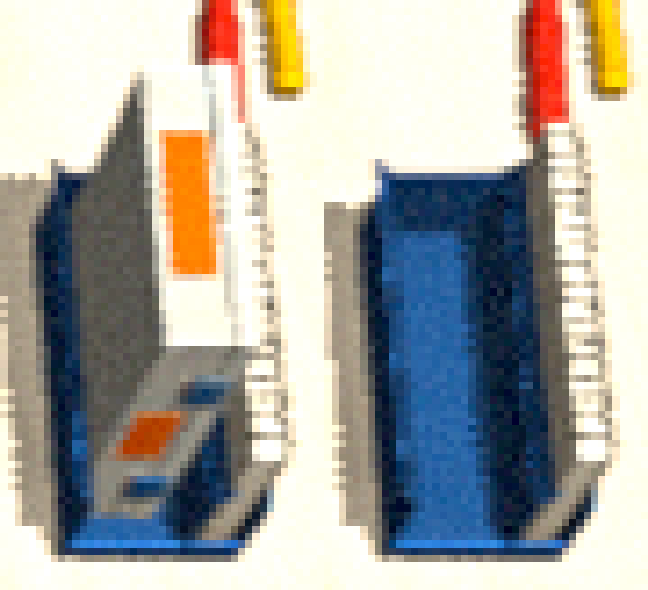

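Run:
```python
from h import *
def T(x,y):return(430+x/7.2-.5,165+y/7.2-.5)
for nm,q,z in(("bot FL",(95,515),8),("bot FL hi",(95,505),12),("top FL",(160,345),186),("top FR",(246,345),186),("top RL",(143,75),186),("lip L",(62,545),19),("lip R",(240,545),19)):
    print(nm,standinv(onz("top",T(*q),z)).round(1))
for P in ((-59,18,8),(-59,18,186),(-59,-18,8),(-59,-18,186)):
    q=proj("top",stand(*P));print(P,(q-[430,165]+.5)*7.2)
```

```text
bot FL [-57.1  10.2   8. ]
bot FL hi [-54.2  10.8  12. ]
top FL [-57.5  24.3 186. ]
top FR [-57.3  -7.8 186. ]
top RL [ 55.5  21.6 186. ]
lip L [-74.7  27.4  19. ]
lip R [-74.2 -45.7  19. ]
(-59, 18, 8) [ 76.43687687 519.14513048]
(-59, 18, 186) [177.26020694 348.69818514]
(-59, -18, 8) [163.25660475 519.64611614]
(-59, -18, 186) [273.59803163 349.23551426]
```

```bash
python3 - <<'E'
from h import *
go(np.array([570,330,400]),-73)
E
python3 -m handwheel '[[6,[-3,0,3],-5],[6,[-6,0,5],-13],[6,[-9,0,6],-21],[6,[-10,0,7.5],-29],[6,[-10,0,7.5],-29],[6,[-10,0,7.5],-29]]'
python3 - <<'E'
from h import *
im=grab("17")
cv2.imwrite("pics/v23.png",np.hstack([cv2.resize(im["scene"][110:240,350:480],None,fx=3,fy=3,interpolation=2),cv2.resize(im["scene"][225:355,145:275],None,fx=3,fy=3,interpolation=2)]))
a=blobs(im["scene"],"orange",370,470,110,240);b=blobs(im["top"],"orange",430,475,150,250);print(a,b)
E
```

```text
shift cm [-10.07   0.74   3.44] turn -29.81 | t 21.0 pos [514.  239.4 405.6] rot [ -89.1    0.7 -102.8] F [ 0.4 -0.  -0. ] w 60.0
time_s: 21.6
ee_pos: [609.3, 318.4, 408.2]
ee_rot: [-88.9, 0.1, -74.1]
force: [-0.2, -0.5, 0.6]
gripper_width: 60.2
[(array([419.7 , 166.95]), 40), (array([423.77, 199.87]), 30)] [(array([455.83, 192.53]), 121), (array([450.33, 225.02]), 42)]
```

View pics/v23.png

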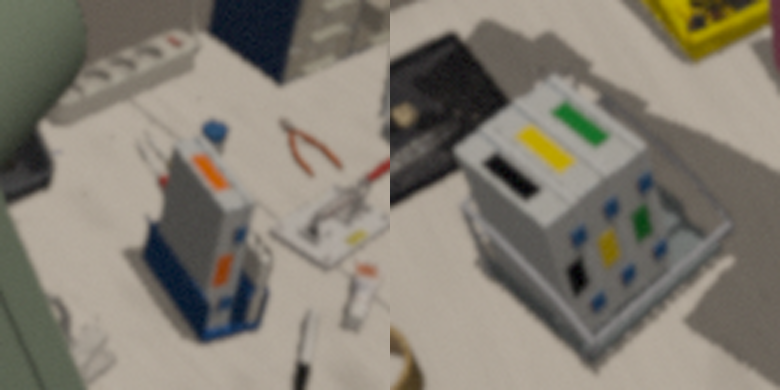

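Run:
```python
from h import *
A=tri((419.7,166.95),(455.83,192.53));B=tri((423.77,199.87),(450.33,225.02))
print(A,standinv(A[0]),B,standinv(B[0]))
d=A[0]-B[0];print(d,"expect |60,89|")
s=state();print(s["time_s"],s["force"],s["qvel"].round(2))
```

```text
(array([ 516.84775284, -397.40048786,  186.02911087]), [0.7, 0.7]) [  2.21945241   8.82496354 186.02911087] (array([ 459.18463092, -384.60207672,   96.27129787]), [1.0, 1.0]) [-56.84478351   8.32397216  96.27129787]
[ 57.66312192 -12.79841114  89.757813  ] expect |60,89|
21.7 [-0.6058156  -0.54202549 -0.17663596] [ 0.44 -0.29 -0.06  0.12 -0.16 -0.35]
```

```bash
python3 -c "
from workcell import job; print(job.job_done())"
```

```text
the job is handed in; nothing more can be done
None
```

The orange-labelled box now stands upright and fully down in the empty bay of the blue stand, label end up and latches to the front. I handed the job in at about 21.7 s.

- **Tipping:** I pushed the box forward by its upper rear with the shut fingers until it fell onto the front rail by itself, then backed off. A picture showed it leaning alone.
- **Carrying and placing:** I gripped the part that stuck out across its thickness and lifted it. Over the bay I set its foot on the floor, swung it upright with a light grip, and released it at near-zero vertical load.
- **Height and uprightness:** Triangulating both orange labels put the upper one at 186.0 mm and the spine one at 96.3 mm, where a fully seated box gives 186 and 97 mm. Sideways they agree to about 0.5 mm, so the box is upright.
- **Rest of the scene:** The green, yellow and black boxes still stand in their row, the pink box was left alone, and the arm is clear.

One check disagreed. The labels lie about 8 mm to the left of my bay-centre estimate, more than the 5 mm of play on each side. I put this down to the stand estimate being off by about 3 mm and the upper label sitting about 2.5 mm left of the middle of the box's end. The height and uprightness show the box is seated in the bay.

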